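# Clear the reader stage and hold the tube block home in its corner

### The arm

A 6-joint arm with a two-finger parallel gripper is mounted at the origin on the work surface. World frame = base frame: x ahead of the robot, y to its left, z up, the work surface at z = 0. Lengths are in mm, angles in rad, forces in N, time in s.
With the tool pointing down it reaches from about 300 to 775 mm from the base axis. Payload 14.6 kg.
Tool frame: the origin (TCP) lies at the very end of the fingers, on their centre line; the grasp point (between the pads) lies manip.grip_depth behind it (manip.grip_depth is the distance from the TCP to the grasp point, in mm); x points along the fingers, z is the direction in which the jaws open and shut, and the axes are right-handed (so a half turn about x gives the same grasp; the last joint's range is limited). The gripper opens to 94 mm and grips with 3 to 60 N. Pads are 16 mm wide; open, the fingers measure 119 mm over their backs; the gripper's body (75 mm by 177 mm) begins 78 mm behind the grasp point.
Start: joints at [1.196, 0.3, 1.521, -0, 1.321, -0.067], TCP at [166.627, 524.142, 205.446] pointing down, gripper open.
Joint ranges: [-3.03, 3.03], [-0.79, 2.21], [0.23, 2.52], [-1.04, 4.18], [0, 3.07], [-2.55, 2.55]. Speed limits (rad/s): [2.22, 2.22, 2.57, 3.14, 3.14, 3.14].

### API

Orientations are given as [roll, pitch, yaw] about the fixed x, y, z axes, in that order (R = Rz(yaw) Ry(pitch) Rx(roll)).
In Python, from cell import manip gives the robot as it stands.
- The arm moves only by the tool step_arm, never from a script. Its argument "commands" is one flat list of numbers, 7 for each row, row after row: the shift along the tool's x, y, z in m, then the turn, a rotation vector about the tool's x, y, z in degrees, then the finger opening in m, from 0 to 0.094. A call has 1 to 5 rows; each row shifts and turns the commanded pose from where the row before left it, along the tool's axes as they then stand; what a row does not reach is not made up. A row lasts 1/8 s, in which the tool goes at most 62.5 mm and 10.7 degrees, less where a joint would pass 70% of its speed; a pose out of reach is approached as far as the arm can. A call with a gripper value outside its range is refused whole. The fingers move at their own pace and stop on an object; "squeeze" is the grip in N (left out, the last holds). Time passes only in rows, so rows that do not move let the fingers close. It gives the time, the measured TCP pose, the force and the opening at its end, in the units of the state.
- manip.read_state(): the state, without advancing time (a new reading comes with each control period).
- manip.camera(name): name is "scene" or "top"; returns the picture (420x560x3 uint8, red, green, blue); there is no depth.
- manip.camera_model(name): a dict with "intrinsics" (3x3 intrinsics, pixels), "k1" (the pictures are not rectified: a ray, as slopes to the right and down, at radius r is drawn at 1 + k1 r^2 times it, then the intrinsics apply), "origin" and "orientation" of the camera in the world. Camera axes: x right, y up, looking along -z (the intrinsics and any distortion apply to the point x, -y, -z); pixel columns grow to the right and rows downward; lengths in mm; the calibration is good to about 2 mm. A picture is of the moment at which its call begins. camera_model takes no time and is no camera call.
- manip.sign_off(): hands the job in, once; it reports no verdict.
Trained networks look in the newest picture that a camera, given by its name, has taken for a name from the list of things; names that differ only in an ending like _2 or _b are one class to them, and where a whole thing is asked for, a point or a joint stands for the part that bears it (a point fixed in the world has none). Each returns a list of dicts, best first, with "score" (0 to 1); they miss things now and then, are a little off and sometimes report something else, mostly with a low value. They report only what shows in the picture. A call takes as long as a camera call.
- manip.find_in(thing, camera): "centre" ([row, column] in pixels, amid what is visible of it).
- manip.outline_of(thing, camera): "pixels" (420x560 bool, what is visible of it) and "centre" ([row, column] in pixels, amid what is visible of it).
The state is a dict: "clock": time; "joints": joint angles; "qd": joint speeds; "effort": joint torques, N m; "eef_pos": TCP position; "eef_rot": TCP orientation; "wrist_force": force on the tool from outside, world axes, zero at the start; "moment": the same for the moment, N m; "finger_gap": finger opening in mm.
Only numpy, scipy, OpenCV 4.12 (cv2) and the standard library are available. Lean on these libraries where they do the work, as an engineer would, in place of code of your own. Each camera call takes 0.05 s, during which the arm holds its last target. There are 200 camera calls.

### The job

Two stray rubber stoppers lie on the reader's stage: put both into the open waste bin, then bring the aluminium tube block into the corner of the stage's two stops, flat on the stage, a long side flush against the longer stop and a short end flush against the shorter one. Finish while still holding the block there, pressing it firmly against both stops at once; do not let go of it. Leave the little bottle on the stage and the tip box where they stand.

Things in the scene. Friction and masses are not known exactly. Their poses are not given: they have to be found in the camera images.
- stage: fixed grey plate, 300 x 260 mm, 12 mm thick, with two aluminium stops (bars 12 mm thick, rising 16 mm above the plate) on it. Origin: centre of its underside (on the bench); z up. The longer stop runs along x on the +y edge, the shorter stop runs along y on the +x edge; the two meet at the +x +y corner. The other two edges are open. Stage and stops are coated smooth and slippery (friction 0.12 to 0.18).
- corner (a point): the inside corner of the stops, at the level of the stage's top; axes parallel to the stage's. The stops' inner faces pass through it: the long one's extends 188 mm from it towards -x, the short one's 140 mm towards -y. The seated block's origin lies 45 mm to -x and 30 mm to -y of it.
- long_stop: the longer stop, aluminium bar 200 x 12 x 16 mm along the stage's +y edge, rigidly fixed to the stage. Origin: centre of its underside; axes parallel to the stage's.
- short_stop: the shorter stop, aluminium bar 12 x 140 x 16 mm along the stage's +x edge, rigidly fixed to the stage. Origin: centre of its underside; axes parallel to the stage's.
- block: loose aluminium tube block, 90 (x) x 60 (y) x 55 (z) mm, 0.4 to 0.75 kg, plain upright sides; two rows of wells in its top, most with a white capped tube standing 10 mm above the top. It stands on the open part of the stage, turned up to 0.35 rad from the stage's axes. Either long side may face the long stop. Origin: centre of its underside; z up.
- stopper_a: black rubber stopper, 26 mm across, 30 mm tall, 20 g, standing upright on the stage near the corner. Origin: centre of its underside.
- stopper_b: black rubber stopper, the same as the other, standing upright on the stage farther along the long stop (farther to the stage's -x). Origin: centre of its underside.
- bin: fixed open waste bin of white plastic, 150 (x) x 130 (y) x 90 (z) mm, walls 4 mm, beside the stage on the left or the right. Origin: centre of its underside.
- bottle: small amber glass bottle, 38 mm across, 60 mm tall, standing on the stage on the -x side of the stoppers; to be left alone. Origin: centre of its underside.
- tip_box: grey box of pipette tips, 120 x 85 x 65 mm, on the bench on the other side of the stage from the bin; to be left alone. Origin: centre of its underside.

How it is judged (in metres and radians):
On the way, in this order (a step that is already met when the one before it is completed fails the run):
1. both stoppers lie in the waste bin, let go (x of stopper_a in the frame of bin between -0.073 and 0.073 m and y of stopper_a in the frame of bin between -0.063 and 0.063 m and z of stopper_a in the frame of bin between -0.002 and 0.075 m and contact force between each of stopper_a, stopper_b and the arm below 0.1 N and x of stopper_b in the frame of bin between -0.073 and 0.073 m and y of stopper_b in the frame of bin between -0.063 and 0.063 m and z of stopper_b in the frame of bin between -0.002 and 0.075 m), for 0.2 s.
2. the block is home in the corner and pressed against both stops (x of block in the frame of corner between -0.048 and -0.042 m and y of block in the frame of corner between -0.033 and -0.027 m and z of block in the frame of corner between -0.003 and 0.003 m and angle between block's own z axis and vertical below 0.05 rad and angle between the x axis of block and the x axis of stage, either way round below 0.05 rad and contact force between block and long_stop above 2 N and contact force between block and short_stop above 2 N and (contact force between block and the fingers above 2 N or contact force between block and the arm above 2 N)), for 0.3 s.
At the end, for the whole second after the job is handed in: Both stoppers inside the bin, let go. Block at rest, flat (3 mm, 0.05 rad), within 3 mm of home in the corner, square to 0.05 rad, long side along the longer stop, touched by the robot, with at least 2 N on each stop (all of step 1 and all of step 2 and linear speed of block below 0.02 m/s); the arm keeps its last pose, push and grip.
It fails at once if the bottle is shifted by more than 30 mm or tipped over (distance of bottle from where it was at the start of the episode above 0.03 m or angle between bottle's own z axis and vertical above 0.5 rad).
It fails at once if the tip box is shifted by more than 30 mm or tipped over (distance of tip_box from where it was at the start of the episode above 0.03 m or angle between tip_box's own z axis and vertical above 0.5 rad).
It also fails if it takes over 72 s, if anything falls off the work surface, if the arm or the gripper's body presses on something with over 40 N, if the wrist force passes 120 N, or if a joint passes its speed limit or range.

## Working session

There is one attempt and no reset: what is moved stays moved. The work goes in short steps, Python scripts to look and compute and a tool call to move; the robot and the scene stay as the last step left them, time stands still between calls to the robot, and variables do not carry over. Pictures are saved under pics/ and viewed, about 8 in all and at most 12, crops included, and the job is handed in when it is done.

Besides the shell and the picture viewer there is one more tool, called after ">>>" as name(argument=value, ...) on one line, values as JSON. step_arm: Moves the arm, as the interface text tells. Its arguments: {"type":"object","properties":{"commands":{"type":"array"},"squeeze":{"type":"number"}},"required":["commands"]}

```bash
mkdir -p pics; ls; python3 - <<'E'
from cell import manip
import cv2,numpy as np
s=manip.read_state();print({k:np.round(v,3).tolist() for k,v in s.items()},manip.grip_depth)
a=[manip.camera(n) for n in("scene","top")]
for n in("scene","top"):
    m=manip.camera_model(n);print(n,m)
cv2.imwrite("pics/a.png",a[0][:,:,::-1]);cv2.imwrite("pics/b.png",a[1][:,:,::-1])
for n in("scene","top"):
  for t in["stopper_a","bottle","block","bin","tip_box","stage","long_stop","short_stop"]:
    print(n,t,[(np.round(d["centre"]).tolist(),round(d["score"],2)) for d in manip.find_in(t,n)][:4])
E
```

```text
pics
{'clock': 0.0, 'joints': [1.196, 0.3, 1.522, -0.0, 1.321, -0.067], 'qd': [-0.001, -0.0, -0.001, 0.0, 0.003, 0.0], 'effort': [-0.002, -53.181, -35.272, 0.071, 0.025, -0.0], 'eef_pos': [166.532, 523.892, 204.871], 'eef_rot': [3.08, 1.57, -1.94], 'wrist_force': [0.745, 0.49, 0.47], 'moment': [-0.037, 0.032, 0.003], 'finger_gap': 93.948} 18.8
scene {'intrinsics': array([[498.93123236,   0.        , 276.05784195],
       [  0.        , 498.93123236, 215.60763611],
       [  0.        ,   0.        ,   1.        ]]), 'k1': -0.016157351890112675, 'origin': array([1087.75640698, -408.90651713,  923.90910969]), 'orientation': array([0.62475903, 0.0107928 , 0.87290167])}
top {'intrinsics': array([[386.79011309,   0.        , 277.99824474],
       [  0.        , 386.79011309, 209.43485524],
       [  0.        ,   0.        ,   1.        ]]), 'k1': -0.06862978358595571, 'origin': array([ 480.58049457,   -9.37826604, 1087.90516057]), 'orientation': array([ 0.10234027,  0.02344123, -1.55598194])}
scene stopper_a [([238.0, 325.0], 0.73), ([208.0, 314.0], 0.6)]
scene bottle [([163.0, 312.0], 0.62)]
scene block [([194.0, 263.0], 0.86), ([225.0, 294.0], 0.75)]
scene bin [([273.0, 113.0], 0.93)]
scene tip_box [([112.0, 351.0], 0.85), ([210.0, 342.0], 0.46)]
scene stage [([222.0, 292.0], 0.56), ([272.0, 110.0], 0.56), ([195.0, 261.0], 0.43)]
scene long_stop [([210.0, 345.0], 0.83)]
scene short_stop [([253.0, 330.0], 0.58)]
top stopper_a [([170.0, 269.0], 0.49), ([212.0, 267.0], 0.41)]
top bottle [([233.0, 226.0], 0.67)]
top block [([233.0, 283.0], 0.82)]
top bin [([249.0, 414.0], 0.91)]
top tip_box [([252.0, 156.0], 0.83)]
top stage [([210.0, 264.0], 0.76)]
top long_stop [([178.0, 237.0], 0.61)]
top short_stop [([159.0, 276.0], 0.72)]
```

```bash
python3 - <<'E'
import cv2
a=cv2.imread("pics/a.png");b=cv2.imread("pics/b.png")
cv2.imwrite("pics/c1.png",cv2.resize(a[130:330,190:430],None,fx=3,fy=3,interpolation=2)[:600,:800])
cv2.imwrite("pics/c2.png",cv2.resize(b[120:300,170:430],None,fx=3,fy=3,interpolation=2))
E
```

```text
(no output)
```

View pics/a.png

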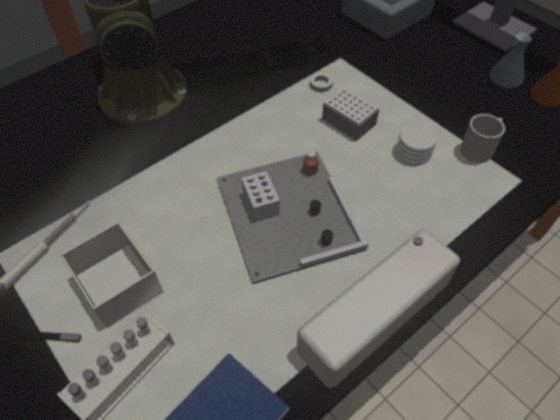

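View pics/c2.png

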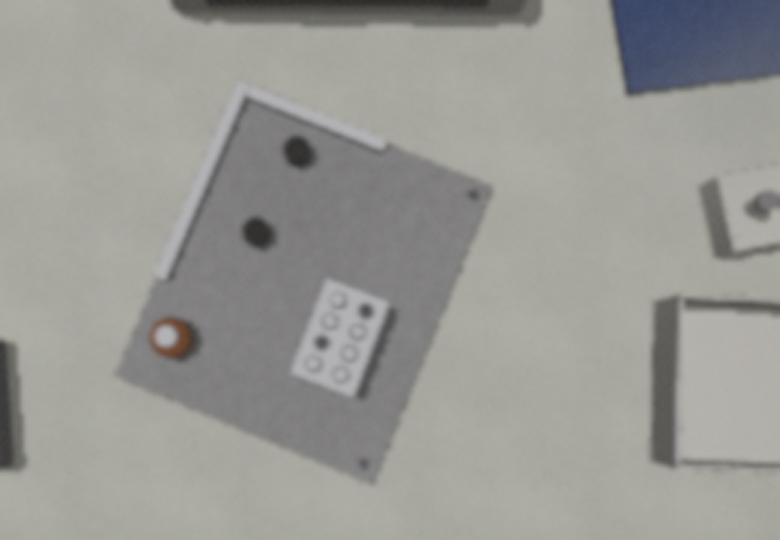

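The scene picture shows the stage with its corner toward the viewer and right. The block is at (col 262, row 192), the stoppers at (315,207) and (327,238), and the bottle at (311,163). The bin is on the robot's right at (110,272). In the 3x top crop the inside corner is at about (246,98), the stoppers are at (298,152) and (258,233), the block at (340,338), and the open stage corners at (120,375), (375,483) and (492,188).

```bash
cat > h.py <<'E'
from cell import manip
import cv2,numpy as np
from scipy.spatial.transform import Rotation as R
from scipy.optimize import minimize,least_squares
CM={n:manip.camera_model(n) for n in("scene","top")}
def proj(n,P):
    m=CM[n];c=(np.atleast_2d(P)-m["origin"])@R.from_euler("xyz",m["orientation"]).as_matrix()
    u=np.c_[c[:,0],-c[:,1]]/-c[:,2:];u=u*(1+m["k1"]*(u**2).sum(1,keepdims=True))
    K=m["intrinsics"];return u*[K[0,0],K[1,1]]+K[:2,2]
def unproj(n,px,z):
    return least_squares(lambda p:(proj(n,[p[0],p[1],z])-px).ravel(),[450,0],x_scale=100).x
def place(pts,x,y,yaw,z=0):
    return R.from_euler("z",yaw).apply(pts)+[x,y,z]
def box(a,b,c): return np.array([[i*a/2,j*b/2,k*c] for i in(-1,1) for j in(-1,1) for k in(0,1)])
def cyl(r,h): t=np.arange(24)*np.pi/12;return np.array([[r*np.cos(q),r*np.sin(q),k*h] for q in t for k in(0,1)])
def hullmask(n,P,s=4):
    h=cv2.convexHull((proj(n,P)*s*16+ (s-1)*8).astype(np.float32)).round().astype(np.int32)
    M=np.zeros((420*s,560*s),np.uint8);cv2.fillConvexPoly(M,h,1,shift=4);return cv2.resize(M.astype(np.float32),(560,420),interpolation=cv2.INTER_AREA)
def fit(masks,pts,z,x0,yaw=True):
    def cost(p):
        e=0
        for n,m in masks.items():
            M=hullmask(n,place(pts,p[0],p[1],p[2] if yaw else 0,z));e+=np.abs(M-m).sum()/m.sum()
        return e
    x0=np.array(x0,float)[:3 if yaw else 2];k=len(x0)
    sx=np.vstack([x0]+[x0+d for d in np.diag([12,12,.25][:k])])
    r=minimize(cost,x0,method="Nelder-Mead",options=dict(initial_simplex=sx,xatol=.02,fatol=1e-5));return r.x,r.fun
E
cat > m.py <<'E'
from h import *
o=lambda a,b:np.array([a/3+170,b/3+120])
cs=[(-150,-130,12),(-150,130,12),(150,-130,12),(150,130,28)]
px=[o(375,483),o(120,375),o(492,188),o(242,84)]
f=least_squares(lambda p:np.concatenate([(proj("top",place(np.array([c],float),*p))-q).ravel() for c,q in zip(cs,px)]),[480,20,.4],x_scale=[100,100,1])
print("stage",f.x.round(3),f.fun.round(2));x,y,w=f.x
print("corner",place(np.array([[138.,118,12]]),x,y,w).round(1),"home",place(np.array([[93.,88,12]]),x,y,w).round(1))
pa=np.array([place(np.array([c],float),*f.x)[0] for c in cs]);print("scene proj of stage corners",proj("scene",pa).round(1).tolist())
for n in CM: manip.camera(n)
for t,pts,z,yw,mp in [("block",box(90,60,55),12,True,1),("bin",box(150,130,90),0,True,1),("tip_box",box(120,85,65),0,True,1),("bottle",cyl(19,60),12,False,1),("stopper_a",cyl(13,30),12,False,2)]:
  O={n:manip.outline_of(t,n) for n in CM}
  for i in range(mp):
    for ns in (["top"],["scene"],["top","scene"]):
      try:
        top=O["top"][i];p0=unproj("top",top["centre"][::-1],z+pts[:,2].max()/2)
        ms={}
        for n in ns:
            c=proj(n,[*p0,z+pts[:,2].max()/2])[0]
            d=min(O[n],key=lambda d:np.hypot(*(np.array(d["centre"])[::-1]-c)));ms[n]=d["pixels"].astype(np.float32)
        r=fit(ms,pts,z,[*p0,w],yw);print(t,i,ns,r[0].round(3),round(r[1],3),[round(d["score"],2) for d in O["top"]])
      except Exception as e: print(t,i,ns,repr(e))
E
python3 m.py
```

```text
stage [ 5.78224e+02  3.28070e+01 -3.77000e-01] [ 0.23  0.98 -1.14  0.71  1.54 -0.51 -0.66 -1.31]
corner [[750.   91.7  12. ]] home [[697.1  80.4  12. ]]
scene proj of stage corners [[213.5, 176.1], [315.0, 150.1], [249.3, 281.4], [366.1, 243.0]]
block 0 ['top'] [ 5.25561e+02  2.07500e+00 -3.53000e-01] 0.062 [0.74, 0.36]
block 0 ['scene'] [ 5.29063e+02  2.35200e+00 -3.63000e-01] 0.049 [0.74, 0.36]
block 0 ['top', 'scene'] [ 5.26867e+02  2.95900e+00 -3.50000e-01] 0.136 [0.74, 0.36]
bin 0 ['top'] [ 4.89417e+02 -3.52623e+02 -2.80000e-02] 0.035 [0.55]
bin 0 ['scene'] [ 4.92218e+02 -3.52125e+02 -3.60000e-02] 0.035 [0.55]
bin 0 ['top', 'scene'] [ 4.89950e+02 -3.52625e+02 -2.90000e-02] 0.079 [0.55]
tip_box 0 ['top'] [4.60185e+02 3.51586e+02 4.80000e-02] 0.163 [0.77]
tip_box 0 ['scene'] [4.60218e+02 3.51760e+02 1.52000e-01] 0.159 [0.77]
tip_box 0 ['top', 'scene'] [4.60112e+02 3.51309e+02 9.10000e-02] 0.327 [0.77]
bottle 0 ['top'] [523.153 151.507] 0.273 [0.44]
bottle 0 ['scene'] [528.783 154.158] 0.345 [0.44]
bottle 0 ['top', 'scene'] [525.209 155.903] 0.71 [0.44]
stopper_a 0 ['top'] [701.163  43.325] 0.374 [0.65]
stopper_a 0 ['scene'] [700.23   45.459] 0.211 [0.65]
stopper_a 0 ['top', 'scene'] [701.155  44.137] 0.597 [0.65]
stopper_a 1 ['top'] IndexError('list index out of range')
stopper_a 1 ['scene'] IndexError('list index out of range')
stopper_a 1 ['top', 'scene'] IndexError('list index out of range')
```

```bash
cat >> h.py <<'E'
S=(578.2,32.8,-.377)
def st2w(x,y): return place(np.array([[x,y,0.]]),*S)[0][:2]
def w2st(x,y): return R.from_euler("z",-S[2]).apply([x-S[0],y-S[1],0])[:2]
def plan(way,start=None):
    """way: list of (x,y,z,jaw_angle,nrows); prints rows in tool axes"""
    s=manip.read_state();M=R.from_euler("xyz",s["eef_rot"]).as_matrix();p=np.array(s["eef_pos"])
    print("t",round(s["clock"],2),"p",p.round(1),"jaw",round(np.arctan2(M[1,2],M[0,2]),3),"xaxis",M[:,0].round(3),"F",np.round(s["wrist_force"],1),"gap",round(s["finger_gap"],1),"j6",round(s["joints"][5],2))
    for x,y,z,a,n in way:
        zz=np.array([np.cos(a),np.sin(a),0]);xx=np.array([0,0,-1.]);T=np.c_[xx,np.cross(zz,xx),zz]
        rv=R.from_matrix(M.T@T).as_rotvec();q=np.array([x,y,z],float);D=(q-p)/n
        for i in range(n):
            Mi=M@R.from_rotvec(rv*i/n).as_matrix()
            print([*(Mi.T@D/1000).round(4).tolist(),*np.rad2deg(rv/n).round(2).tolist()])
        M=T;p=q;print("--")
E
python3 - <<'E'
from h import *
o=lambda a,b:np.array([a/3+170,b/3+120])
A=unproj("top",o(298,152),27);B=unproj("top",o(258,233),27)
print(A,B,unproj("scene",[327,238],27),unproj("scene",[315,207],27),"sA",w2st(*A),"sB",w2st(*B),"bottle",w2st(525,154),"blk",w2st(527,2.5))
plan([])
E
```

```text
[697.61375128  42.899926  ] [621.20728482  78.56624411] [702.16998172  44.44193829] [624.35104873  81.08417   ] sA [107.30959345  53.35076055] sB [23.13896546 58.38462061] bottle [-94.08163175  93.1038483 ] blk [-36.44996452 -47.02052835]
t 1.5 p [166.6 524.1 205.4] jaw 1.263 xaxis [-0. -0. -1.] F [ 0.5  0.  -0.7] gap 94.4 j6 -0.07
```

```bash
python3 - <<'E'
from h import *
plan([(701,44,110,1.194,14)])
E
```

```text
t 1.5 p [166.6 524.1 205.4] jaw 1.263 xaxis [-0. -0. -1.] F [ 0.5  0.  -0.7] gap 94.4 j6 -0.07
[0.0068, -0.0468, -0.0211, 0.28, -0.0, -0.0]
[0.0068, -0.0469, -0.0209, 0.28, -0.0, -0.0]
[0.0068, -0.047, -0.0207, 0.28, -0.0, -0.0]
[0.0068, -0.0471, -0.0204, 0.28, -0.0, -0.0]
[0.0068, -0.0472, -0.0202, 0.28, -0.0, -0.0]
[0.0068, -0.0473, -0.02, 0.28, -0.0, -0.0]
[0.0068, -0.0474, -0.0197, 0.28, -0.0, -0.0]
[0.0068, -0.0475, -0.0195, 0.28, -0.0, -0.0]
[0.0068, -0.0476, -0.0193, 0.28, -0.0, -0.0]
[0.0068, -0.0477, -0.019, 0.28, -0.0, -0.0]
[0.0068, -0.0477, -0.0188, 0.28, -0.0, -0.0]
[0.0068, -0.0478, -0.0186, 0.28, -0.0, -0.0]
[0.0068, -0.0479, -0.0183, 0.28, -0.0, -0.0]
[0.0068, -0.048, -0.0181, 0.28, -0.0, -0.0]
--
```

>>> step_arm(commands=[0.007,-0.047,-0.021,0.3,0,0,0.045,0.007,-0.047,-0.021,0.3,0,0,0.045,0.007,-0.047,-0.021,0.3,0,0,0.045,0.007,-0.047,-0.02,0.3,0,0,0.045,0.007,-0.047,-0.02,0.3,0,0,0.045])

```text
clock: 2.12
eef_pos: [358.7, 351.6, 170.4]
eef_rot: [-0.529, 1.57, 0.708]
wrist_force: [0.5, 0.5, 0.5]
finger_gap: 47.6
```

>>> step_arm(commands=[0.007,-0.047,-0.02,0.3,0,0,0.045,0.007,-0.047,-0.02,0.3,0,0,0.045,0.007,-0.048,-0.02,0.3,0,0,0.045,0.007,-0.048,-0.019,0.3,0,0,0.045,0.007,-0.048,-0.019,0.3,0,0,0.045])

```text
clock: 2.75
eef_pos: [549.7, 178.8, 135.3]
eef_rot: [-0.856, 1.571, 0.355]
wrist_force: [0.3, 0.0, 0.1]
finger_gap: 45.3
```

>>> step_arm(commands=[0.007,-0.048,-0.019,0.3,0,0,0.045,0.007,-0.048,-0.019,0.3,0,0,0.045,0.007,-0.048,-0.018,0.3,0,0,0.045,0,0,0,0,0,0,0.045,0,0,0,0,0,0,0.045])

```text
clock: 3.38
eef_pos: [662.7, 76.7, 114.2]
eef_rot: [1.8, 1.57, 2.995]
wrist_force: [-0.7, -0.4, -0.5]
finger_gap: 44.9
```

```bash
python3 - <<'E'
from h import *
plan([(701,44,110,1.194,1),(701,44,17,1.194,2)])
a=manip.camera("scene");b=manip.camera("top")
print(manip.read_state()["finger_gap"])
c=cv2.resize(a[140:290,240:400],None,fx=3,fy=3,interpolation=2);d=cv2.resize(b[130:230,190:300],None,fx=3,fy=3,interpolation=2)
W=np.zeros((450,810,3),np.uint8);W[:,:480]=c;W[:300,480:]=d
cv2.imwrite("pics/d.png",W[:,:800,::-1])
E
```

```text
t 3.38 p [662.7  76.7 114.2] jaw 1.195 xaxis [-0.  0. -1.] F [-0.7 -0.4 -0.5] gap 44.9 j6 -1.13
[0.0042, -0.0476, -0.0163, 0.06, -0.01, -0.03]
--
[0.0465, 0.0, 0.0, 0.0, 0.0, 0.0]
[0.0465, 0.0, 0.0, 0.0, 0.0, 0.0]
--
44.70007916201779
```

View pics/d.png

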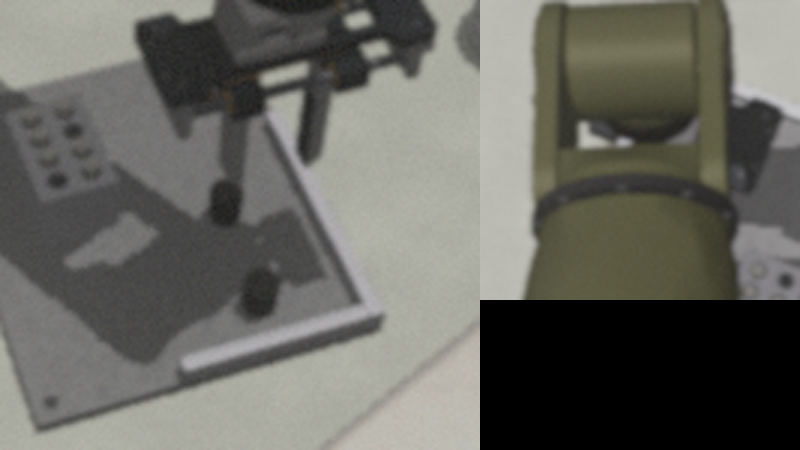

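The gripper is still one row short of stopper A, which stands clear at crop (260,293). The jaws run square to the long stop as planned.

>>> step_arm(commands=[0.004,-0.0476,-0.0163,0,0,0,0.045,0.0,0,0,0,0,0,0.045,0.0465,0,0,0,0,0,0.045,0.0465,0,0,0,0,0,0.045,0,0,0,0,0,0,0.045])

```text
clock: 4.1
eef_pos: [700.0, 45.0, 15.9]
eef_rot: [1.911, 1.568, 3.107]
wrist_force: [0.6, 0.4, 0.8]
finger_gap: 45.0
```

>>> step_arm(commands=[0,0,0,0,0,0,0.015,0,0,0,0,0,0,0.015,0,0,0,0,0,0,0.015,0,0,0,0,0,0,0.015], squeeze=12)

```text
clock: 4.6
eef_pos: [701.7, 44.0, 18.6]
eef_rot: [-1.018, 1.569, 0.177]
wrist_force: [-0.9, 0.8, 6.2]
finger_gap: 25.0
```

```bash
python3 - <<'E'
from h import *
plan([(695,40,140,1.194,2),(490,-340,140,1.194,8),(490,-340,60,1.194,2)])
E
```

```text
t 4.6 p [701.7  44.   18.6] jaw 1.195 xaxis [ 0.001  0.    -1.   ] F [-0.9  0.8  6.2] gap 25.0 j6 -1.18
[-0.0607, 0.0023, -0.003, 0.03, 0.02, 0.03]
[-0.0607, 0.0024, -0.0031, 0.03, 0.02, 0.03]
--
[0.0, 0.0064, -0.0536, 0.0, 0.0, 0.0]
[0.0, 0.0064, -0.0536, 0.0, 0.0, 0.0]
[0.0, 0.0064, -0.0536, 0.0, 0.0, 0.0]
[0.0, 0.0064, -0.0536, 0.0, 0.0, 0.0]
[0.0, 0.0064, -0.0536, 0.0, 0.0, 0.0]
[0.0, 0.0064, -0.0536, 0.0, 0.0, 0.0]
[0.0, 0.0064, -0.0536, 0.0, 0.0, 0.0]
[0.0, 0.0064, -0.0536, 0.0, 0.0, 0.0]
--
[0.04, 0.0, 0.0, 0.0, 0.0, 0.0]
[0.04, 0.0, 0.0, 0.0, 0.0, 0.0]
--
```

>>> step_arm(commands=[-0.06,0.002,-0.003,0,0,0,0.015,-0.06,0.002,-0.003,0,0,0,0.015,0,0.009,-0.055,0,0,0,0.015,0,0.009,-0.055,0,0,0,0.015,0,0.009,-0.055,0,0,0,0.015])

```text
clock: 5.22
eef_pos: [608.6, -105.3, 137.7]
eef_rot: [-1.795, 1.57, -0.6]
wrist_force: [0.3, -0.8, 0.5]
finger_gap: 25.3
```

>>> step_arm(commands=[0,0.009,-0.055,0,0,0,0.015,0,0.009,-0.055,0,0,0,0.015,0,0.009,-0.055,0,0,0,0.015,0,0.009,-0.055,0,0,0,0.015,0,0.009,-0.055,0,0,0,0.015])

```text
clock: 5.85
eef_pos: [465.7, -344.7, 137.7]
eef_rot: [-2.061, 1.57, -0.866]
wrist_force: [-0.1, -0.7, 0.2]
finger_gap: 25.2
```

>>> step_arm(commands=[0,0,0,0,0,0,0.015,0,0,0,0,0,0,0.015])

```text
clock: 6.1
eef_pos: [467.0, -342.9, 137.5]
eef_rot: [-0.428, 1.571, 0.767]
wrist_force: [-0.7, 0.9, -0.5]
finger_gap: 25.1
```

```bash
python3 - <<'E'
from h import *
plan([(470,-350,140,1.194,1),(470,-350,55,1.194,2)])
E
```

```text
t 6.1 p [ 467.  -342.9  137.5] jaw 1.195 xaxis [ 0.  0. -1.] F [-0.7  0.9 -0.5] gap 25.1 j6 -1.89
[-0.0025, -0.0054, -0.0055, 0.03, 0.01, 0.0]
--
[0.0425, 0.0, 0.0, 0.0, 0.0, 0.0]
[0.0425, 0.0, 0.0, 0.0, 0.0, 0.0]
--
```

>>> step_arm(commands=[0.05,-0.003,-0.005,0,0,0,0.015,0.05,0,0,0,0,0,0.015,0,0,0,0,0,0,0.015,0,0,0,0,0,0,0.045,0,0,0,0,0,0,0.045])

```text
clock: 6.72
eef_pos: [469.0, -349.4, 39.8]
eef_rot: [-1.898, 1.567, -0.703]
wrist_force: [0.9, -0.5, 0.5]
finger_gap: 41.9
```

>>> step_arm(commands=[0,0,0,0,0,0,0.045,-0.05,0,0,0,0,0,0.045,-0.05,0,0,0,0,0,0.045,0,0,0,0,0,0,0.045])

```text
clock: 7.22
eef_pos: [469.3, -350.1, 142.2]
eef_rot: [-1.897, 1.563, -0.702]
wrist_force: [-0.3, -0.2, -0.9]
finger_gap: 45.1
```

```bash
python3 - <<'E'
from h import *
a=manip.camera("scene");b=manip.camera("top")
c=cv2.resize(a[220:330,50:170],None,fx=3,fy=3,interpolation=2);d=cv2.resize(b[120:230,200:340],None,fx=3,fy=3,interpolation=2)
W=np.zeros((330,780,3),np.uint8);W[:,:360]=c;W[:,360:]=d
cv2.imwrite("pics/e.png",W[:,:,::-1])
for n in CM:
  for d in manip.outline_of("stopper_b",n):
    z=27;print(n,d["score"],d["centre"],d["pixels"].sum(),unproj(n,np.array(d["centre"])[::-1],27).round(1))
    try:print(fit({n:d["pixels"].astype(np.float32)},cyl(13,30),12,unproj(n,np.array(d["centre"])[::-1],27),False))
    except Exception as e:print(e)
plan([(623.5,80,130,1.194,9),(623.5,80,17,1.194,2)])
E
```

```text
scene 0.54 [271.1, 110.6] 183 [ 472.6 -351.4]
(array([ 475.71533503, -347.33282308]), np.float64(0.20662568509578705))
scene 0.49 [206.8, 315.9] 171 [625.2  83. ]
(array([624.23383751,  82.16302869]), np.float64(0.08918128907680511))
top 0.44 [200.8, 255.7] 84 [612.4  79.2]
(array([622.79197127,  80.0063172 ]), np.float64(0.09375))
t 7.42 p [ 467.5 -348.6  136.4] jaw 1.195 xaxis [-0.001  0.001 -1.   ] F [0.1 0.5 0.4] gap 45.1 j6 -1.9
[0.0007, 0.0014, 0.0507, 0.01, 0.0, -0.01]
[0.0007, 0.0014, 0.0507, 0.01, 0.0, -0.01]
[0.0007, 0.0014, 0.0507, 0.01, 0.0, -0.01]
[0.0007, 0.0014, 0.0507, 0.01, 0.0, -0.01]
[0.0007, 0.0014, 0.0507, 0.01, 0.0, -0.01]
[0.0007, 0.0014, 0.0507, 0.01, 0.0, -0.01]
[0.0007, 0.0014, 0.0507, 0.01, 0.0, -0.01]
[0.0007, 0.0014, 0.0507, 0.01, 0.0, -0.01]
[0.0007, 0.0014, 0.0507, 0.01, 0.0, -0.01]
--
[0.0565, 0.0, 0.0, 0.0, 0.0, 0.0]
[0.0565, 0.0, 0.0, 0.0, 0.0, 0.0]
--
```

View pics/e.png

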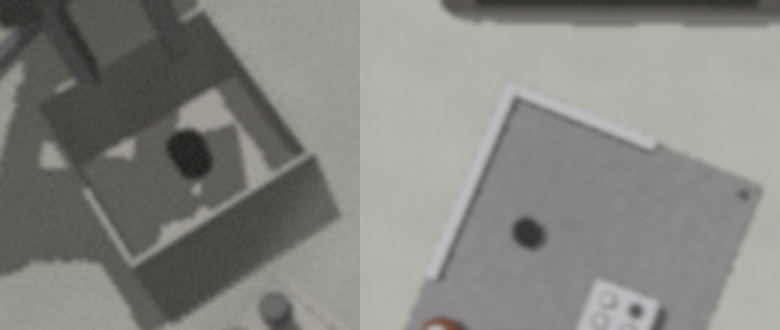

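Stopper A lies in the bin at crop (190,153), and stopper B still stands at (528,232) in the top half of the picture, about (623.5, 81) mm.

>>> step_arm(commands=[0,0.001,0.051,0,0,0,0.045,0,0.001,0.051,0,0,0,0.045,0,0.001,0.051,0,0,0,0.045,0,0.001,0.051,0,0,0,0.045,0,0.001,0.051,0,0,0,0.045])

```text
clock: 8.05
eef_pos: [556.8, -108.2, 136.3]
eef_rot: [1.706, 1.569, 2.901]
wrist_force: [0.6, -0.7, 0.0]
finger_gap: 44.7
```

>>> step_arm(commands=[0,0.001,0.051,0,0,0,0.045,0,0.001,0.051,0,0,0,0.045,0,0.001,0.051,0,0,0,0.045,0,0.001,0.051,0,0,0,0.045,0,0,0,0,0,0,0.045])

```text
clock: 8.68
eef_pos: [627.8, 84.3, 135.7]
eef_rot: [1.904, 1.569, 3.103]
wrist_force: [-0.3, -0.3, -1.3]
finger_gap: 45.3
```

>>> step_arm(commands=[0,0,0,0,0,0,0.045])

```text
clock: 8.8
eef_pos: [627.5, 81.0, 136.3]
eef_rot: [2.113, 1.569, -2.975]
wrist_force: [0.3, -0.5, -0.1]
finger_gap: 45.3
```

```bash
python3 - <<'E'
from h import *
plan([(623.5,81,130,1.194,1),(623.5,81,18,1.194,2)])
E
```

```text
t 8.8 p [627.5  81.  136.3] jaw 1.195 xaxis [-0.002 -0.    -1.   ] F [ 0.3 -0.5 -0.1] gap 45.3 j6 -1.12
[0.0063, 0.0037, -0.0014, 0.06, -0.06, -0.09]
--
[0.056, 0.0, 0.0, 0.0, 0.0, 0.0]
[0.056, 0.0, 0.0, 0.0, 0.0, 0.0]
--
```

>>> step_arm(commands=[0.006,0.0035,-0.001,0,0,0,0.045,0.056,0,0,0,0,0,0.045,0.056,0,0,0,0,0,0.045,0,0,0,0,0,0,0.045,0,0,0,0,0,0,0.015])

```text
clock: 9.43
eef_pos: [624.3, 81.0, 20.0]
eef_rot: [-1.227, 1.571, -0.033]
wrist_force: [1.0, -1.0, 0.5]
finger_gap: 38.2
```

>>> step_arm(commands=[0,0,0,0,0,0,0.015,0,0,0,0,0,0,0.015,0,0,0,0,0,0,0.015,-0.06,0,0,0,0,0,0.015,-0.06,0,0,0,0,0,0.015], squeeze=12)

```text
clock: 10.05
eef_pos: [623.9, 81.7, 140.8]
eef_rot: [1.961, 1.57, -3.127]
wrist_force: [0.4, -0.1, 0.7]
finger_gap: 25.1
```

```bash
python3 - <<'E'
from h import *
plan([(510,-350,138,1.194,8),(510,-350,38,1.194,2)])
E
```

```text
t 10.05 p [623.9  81.7 140.8] jaw 1.195 xaxis [-0.001 -0.    -1.   ] F [ 0.4 -0.1  0.7] gap 25.1 j6 -1.12
[0.0004, -0.0066, -0.0554, 0.01, -0.0, -0.01]
[0.0004, -0.0066, -0.0554, 0.01, -0.0, -0.01]
[0.0004, -0.0066, -0.0554, 0.01, -0.0, -0.01]
[0.0004, -0.0066, -0.0554, 0.01, -0.0, -0.01]
[0.0004, -0.0066, -0.0554, 0.01, -0.0, -0.01]
[0.0004, -0.0066, -0.0554, 0.01, -0.0, -0.01]
[0.0004, -0.0066, -0.0554, 0.01, -0.0, -0.01]
[0.0004, -0.0066, -0.0554, 0.01, -0.0, -0.01]
--
[0.05, 0.0, 0.0, 0.0, 0.0, 0.0]
[0.05, 0.0, 0.0, 0.0, 0.0, 0.0]
--
```

>>> step_arm(commands=[0,-0.007,-0.0554,0,0,0,0.015,0,-0.007,-0.0554,0,0,0,0.015,0,-0.007,-0.0554,0,0,0,0.015,0,-0.007,-0.0554,0,0,0,0.015,0,-0.007,-0.0554,0,0,0,0.015])

```text
clock: 10.68
eef_pos: [554.6, -190.5, 139.8]
eef_rot: [-1.467, 1.57, -0.272]
wrist_force: [0.5, 0.3, 1.0]
finger_gap: 25.5
```

>>> step_arm(commands=[0,-0.007,-0.0554,0,0,0,0.015,0,-0.007,-0.0554,0,0,0,0.015,0,-0.007,-0.0554,0,0,0,0.015,0,0,0,0,0,0,0.015,0,0,0,0,0,0,0.015])

```text
clock: 11.3
eef_pos: [513.8, -350.7, 139.4]
eef_rot: [0.561, 1.57, 1.755]
wrist_force: [0.5, 0.7, 0.1]
finger_gap: 25.3
```

>>> step_arm(commands=[0.05,0,0,0,0,0,0.015,0.05,0,0,0,0,0,0.015,0,0,0,0,0,0,0.015,0,0,0,0,0,0,0.045,0,0,0,0,0,0,0.045])

```text
clock: 11.92
eef_pos: [514.9, -351.6, 42.0]
eef_rot: [-1.861, 1.567, -0.666]
wrist_force: [-0.5, -0.9, -0.6]
finger_gap: 42.1
```

>>> step_arm(commands=[0,0,0,0,0,0,0.045,-0.05,0,0,0,0,0,0.045,-0.05,0,0,0,0,0,0.09,0,0,0,0,0,0,0.09])

```text
clock: 12.42
eef_pos: [515.2, -352.2, 144.4]
eef_rot: [-1.853, 1.563, -0.658]
wrist_force: [-0.2, -0.3, -0.0]
finger_gap: 61.5
```

```bash
python3 - <<'E'
from h import *
a=manip.camera("scene");b=manip.camera("top")
c=cv2.resize(a[220:330,50:170],None,fx=3,fy=3,interpolation=2);d=cv2.resize(b[120:230,200:340],None,fx=3,fy=3,interpolation=2)
W=np.zeros((330,780,3),np.uint8);W[:,:360]=c;W[:,360:]=d
cv2.imwrite("pics/f.png",W[:,:,::-1])
ms={}
for n in CM:
    d=manip.outline_of("block",n);print(n,[x["score"] for x in d])
    if d:
        ms[n]=d[0]["pixels"].astype(np.float32);r=fit({n:ms[n]},box(90,60,55),12,[527,2.5,-.353]);print(n,r,w2st(*r[0][:2]))
plan([])
E
```

```text
scene [0.69]
scene (array([ 5.27453210e+02,  2.62325563e+00, -3.77817893e-01]), np.float64(0.05038975551724434)) [-36.07395641 -46.73908709]
top [0.91]
top (array([ 5.23562162e+02,  3.27768706e+00, -3.51512526e-01]), np.float64(0.07533333450555801)) [-39.93266601 -47.56303659]
t 12.62 p [ 513.3 -350.8  138.3] jaw 1.195 xaxis [-0.001  0.001 -1.   ] F [ 0.3  0.6 -1.3] gap 77.5 j6 -1.85
```

View pics/f.png

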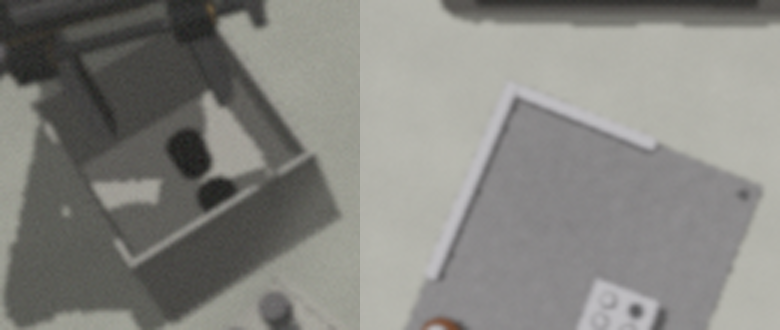

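Both stoppers are in the bin, at crop (190,153) and (215,193). The block is unmoved at about (526, 3) mm, nearly parallel to the stage already.

```bash
python3 - <<'E'
from h import *
plan([(526,3,134,1.194,7),(526,3,36,1.194,2)])
E
```

```text
t 12.62 p [ 513.3 -350.8  138.3] jaw 1.195 xaxis [-0.001  0.001 -1.   ] F [ 0.3  0.6 -1.3] gap 77.5 j6 -1.85
[0.0007, 0.0169, 0.0477, 0.01, 0.0, -0.01]
[0.0007, 0.0169, 0.0477, 0.01, 0.0, -0.01]
[0.0007, 0.0169, 0.0477, 0.01, 0.0, -0.01]
[0.0006, 0.0169, 0.0477, 0.01, 0.0, -0.01]
[0.0006, 0.0169, 0.0477, 0.01, 0.0, -0.01]
[0.0006, 0.0169, 0.0477, 0.01, 0.0, -0.01]
[0.0006, 0.0169, 0.0477, 0.01, 0.0, -0.01]
--
[0.049, 0.0, 0.0, 0.0, 0.0, 0.0]
[0.049, 0.0, 0.0, 0.0, 0.0, 0.0]
--
```

>>> step_arm(commands=[0.0005,0.0169,0.0477,0,0,0,0.092,0.0005,0.0169,0.0477,0,0,0,0.092,0.0005,0.0169,0.0477,0,0,0,0.092,0.0005,0.0169,0.0477,0,0,0,0.092,0.0005,0.0169,0.0477,0,0,0,0.092])

```text
clock: 13.25
eef_pos: [522.1, -96.6, 135.9]
eef_rot: [1.681, 1.569, 2.875]
wrist_force: [0.3, -0.1, -0.0]
finger_gap: 92.1
```

>>> step_arm(commands=[0.0005,0.0169,0.0477,0,0,0,0.092,0.0005,0.0169,0.0477,0,0,0,0.092,0,0,0,0,0,0,0.092,0,0,0,0,0,0,0.092,0,0,0,0,0,0,0.092])

```text
clock: 13.88
eef_pos: [526.2, 1.8, 135.6]
eef_rot: [2.078, 1.57, -3.012]
wrist_force: [0.5, -1.0, 0.1]
finger_gap: 91.7
```

```bash
python3 - <<'E'
from h import *
plan([(526,3,134,1.194,1),(526,3,36,1.194,2)])
E
```

```text
t 13.88 p [526.2   1.8 135.6] jaw 1.194 xaxis [-0.001 -0.    -1.   ] F [ 0.5 -1.   0.1] gap 91.7 j6 -1.26
[0.0016, 0.0006, 0.0011, -0.03, -0.02, -0.03]
--
[0.049, 0.0, 0.0, 0.0, 0.0, 0.0]
[0.049, 0.0, 0.0, 0.0, 0.0, 0.0]
--
```

>>> step_arm(commands=[0.05,0.0005,0.001,0,0,0,0.092,0.049,0,0,0,0,0,0.092,0,0,0,0,0,0,0.092,0,0,0,0,0,0,0.05,0,0,0,0,0,0,0.05], squeeze=35)

```text
clock: 14.5
eef_pos: [527.3, 3.7, 39.0]
eef_rot: [-1.261, 1.568, -0.066]
wrist_force: [0.5, -0.4, 0.0]
finger_gap: 75.6
```

>>> step_arm(commands=[0,0,0,0,0,0,0.05,0,0,0,0,0,0,0.05,0,0,0,0,0,0,0.05,0,0,0,0,0,0,0.05])

```text
clock: 15.0
eef_pos: [526.6, 3.8, 37.9]
eef_rot: [-1.508, 1.57, -0.313]
wrist_force: [-3.1, -0.9, 8.0]
finger_gap: 59.5
```

```bash
python3 - <<'E'
from h import *
h=st2w(93,88);g=st2w(83,76);print(h,g)
s=manip.read_state();print("st",w2st(*s["eef_pos"][:2]),s["moment"])
n=R.from_euler("z",S[2]).apply([133-10-4,121-12,0]) 
plan([])
# block centre now ~ (x along stage uncertain); move delta so block centre reaches stage (80,74)
for n in CM:
    manip.camera(n);d=manip.outline_of("block",n)
    if d:
        r=fit({n:d[0]["pixels"].astype(np.float32)},box(90,60,55),12,[527,2.5,-.36]);print(n,r,w2st(*r[0][:2]),d[0]["score"])
E
```

```text
[697.06459645  80.38369166] [683.34927056  72.90774117]
st [-37.33414463 -45.96056616] [-0.38541379  0.47933258 -0.02696613]
t 15.0 p [526.6   3.8  37.9] jaw 1.195 xaxis [ 0.001 -0.    -1.   ] F [-3.1 -0.9  8. ] gap 59.5 j6 -1.26
scene (array([534.83602179,   7.61870596,  -0.59109746]), np.float64(0.20941780507564545)) [-31.04860495 -39.37659593] 0.87
top (array([ 5.23731408e+02,  7.99461569e+00, -2.86385496e-01]), np.float64(195.71875)) [-41.51176168 -43.11505763] 0.56
```

>>> step_arm(commands=[-0.001,-0.015,0.015,0,0,0,0.05,0,-0.015,0.015,0,0,0,0.05,0,-0.015,0.015,0,0,0,0.05,0,-0.015,0.015,0,0,0,0.05,0,-0.015,0.015,0,0,0,0.05])

```text
clock: 15.82
eef_pos: [623.8, 46.5, 38.0]
eef_rot: [1.993, 1.57, -3.095]
wrist_force: [-2.3, -1.0, 0.7]
finger_gap: 59.7
```

>>> step_arm(commands=[0,-0.015,0.015,0,0,0,0.05,0,-0.015,0.015,0,0,0,0.05,0,-0.01,0.015,0,0,0,0.05,0,0,0,0,0,0,0.05,0,0,0,0,0,0,0.05])

```text
clock: 16.45
eef_pos: [676.8, 73.2, 38.0]
eef_rot: [0.875, 1.571, 2.07]
wrist_force: [1.0, 0.2, -1.9]
finger_gap: 59.3
```

```bash
cat > chk.py <<'E'
from h import *
import sys
s=manip.read_state();print("st",w2st(*s["eef_pos"][:2]).round(1),"Fst",R.from_euler("z",-S[2]).apply(s["wrist_force"]).round(1),"M",np.round(s["moment"],2))
plan([])
if len(sys.argv)>1:
    a=manip.camera("scene");cv2.imwrite("pics/%s.png"%sys.argv[1],cv2.resize(a[150:300,200:400],None,fx=4,fy=4,interpolation=2)[:,:,::-1])
    print("long_stop ends/corner proj",[proj("scene",[*st2w(*p),28])[0].round(1) for p in((138,118),(-50,118),(138,-22))])
E
python3 chk.py g
```

```text
st [76.8 73.9] Fst [ 0.8  0.5 -1.9] M [ 0.12 -0.24  0.04]
t 16.45 p [676.8  73.2  38. ] jaw 1.195 xaxis [-0.  0. -1.] F [ 1.   0.2 -1.9] gap 59.3 j6 -1.14
long_stop ends/corner proj [array([358.6, 240. ]), array([325.9, 176.3]), array([296.8, 258.2])]
```

View pics/g.png

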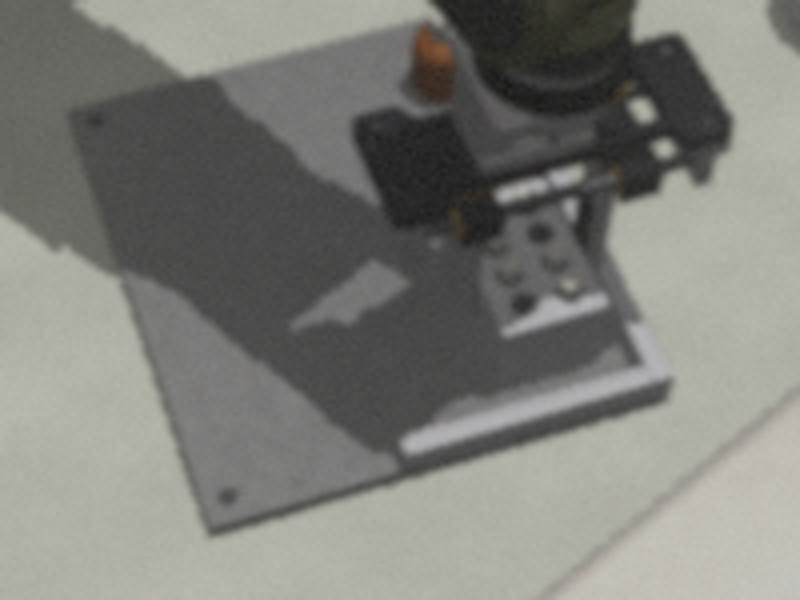

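The block is held flat at crop (545,255), with clear gaps to both stops. The bottle is untouched. I'll approach with small steps.

>>> step_arm(commands=[0.001,-0.003,0.003,0,0,0,0.05,0,-0.003,0.003,0,0,0,0.05,0,-0.003,0.003,0,0,0,0.05,0,0,0.002,0,0,0,0.05,0,0,0,0,0,0,0.05])

```text
clock: 17.12
eef_pos: [690.0, 79.8, 37.9]
eef_rot: [-1.445, 1.569, -0.251]
wrist_force: [0.7, -1.0, 4.8]
finger_gap: 59.8
```

```bash
python3 chk.py
```

```text
st [86.7 84.8] Fst [ 1.  -0.7  4.8] M [-0.31 -0.06 -0.05]
t 17.12 p [690.   79.8  37.9] jaw 1.195 xaxis [ 0.001 -0.    -1.   ] F [ 0.7 -1.   4.8] gap 59.8 j6 -1.13
```

>>> step_arm(commands=[0,0,0.001,0,0,0,0.05,0,0,0.001,0,0,0,0.05,0,0,0.001,0,0,0,0.05,0,0,0.001,0,0,0,0.05,0,0,0,0,0,0,0.05])

```text
clock: 17.75
eef_pos: [691.4, 83.3, 38.0]
eef_rot: [-1.606, 1.57, -0.412]
wrist_force: [0.4, -1.7, 6.0]
finger_gap: 59.7
```

```bash
python3 chk.py
```

```text
st [86.6 88.7] Fst [ 1.  -1.5  6. ] M [-0.46  0.15 -0.02]
t 17.75 p [691.4  83.3  38. ] jaw 1.194 xaxis [ 0.001 -0.001 -1.   ] F [ 0.4 -1.7  6. ] gap 59.7 j6 -1.13
```

>>> step_arm(commands=[0,0,0.001,0,0,0,0.05,0,0,0.001,0,0,0,0.05,0,-0.001,0.001,0,0,0,0.05,0,-0.001,0,0,0,0,0.05,0,-0.001,0,0,0,0,0.05])

```text
clock: 18.38
eef_pos: [694.4, 84.6, 38.0]
eef_rot: [2.632, 1.569, -2.457]
wrist_force: [-9.7, -5.8, 10.5]
finger_gap: 59.6
```

```bash
python3 chk.py
```

```text
st [89.  90.9] Fst [-6.9 -9.  10.5] M [-0.92  1.51 -0.2 ]
t 18.38 p [694.4  84.6  38. ] jaw 1.194 xaxis [-0.001 -0.001 -1.   ] F [-9.7 -5.8 10.5] gap 59.6 j6 -1.12
```

>>> step_arm(commands=[0,-0.001,0.0005,0,0,0,0.05,0,-0.001,0.0005,0,0,0,0.05,0,0,0,0,0,0,0.05,0,0,0,0,0,0,0.05])

```text
clock: 18.88
eef_pos: [696.4, 84.0, 38.0]
eef_rot: [2.722, 1.568, -2.367]
wrist_force: [-11.3, -9.7, 12.0]
finger_gap: 59.9
```

```bash
python3 chk.py i
```

```text
st [91.  91.1] Fst [ -7.  -13.2  12. ] M [-1.86  2.06 -0.34]
t 18.88 p [696.4  84.   38. ] jaw 1.194 xaxis [-0.002 -0.002 -1.   ] F [-11.3  -9.7  12. ] gap 59.9 j6 -1.12
long_stop ends/corner proj [array([358.6, 240. ]), array([325.9, 176.3]), array([296.8, 258.2])]
```

View pics/i.png

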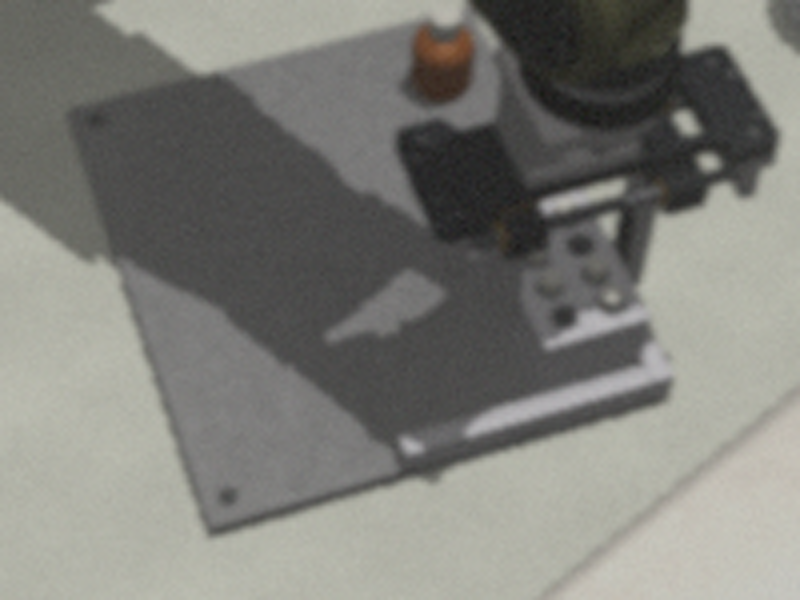

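>>> step_arm(commands=[-0.001,-0.001,0,0,0,0,0.05,0,-0.001,0,0,0,0,0.05,0,-0.001,0,0,0,0,0.05,0,0,0,0,0,0,0.05])

```text
clock: 19.42
eef_pos: [698.9, 82.9, 38.0]
eef_rot: [2.542, 1.567, -2.548]
wrist_force: [-9.6, -8.8, 6.8]
finger_gap: 59.7
```

```bash
python3 chk.py; python3 - <<'E'
from h import *
for x in(93,90,86): print(x,(proj("scene",[[*st2w(x+45,88+s*30),z] for s in(-1,1) for z in(67,28)])-[200,150]).round(1).tolist())
E
```

```text
st [93.8 91.1] Fst [ -5.6 -11.7   6.8] M [-1.74  1.55 -0.3 ]
t 19.43 p [698.9  82.9  38. ] jaw 1.194 xaxis [-0.003 -0.002 -1.   ] F [-9.6 -8.8  6.8] gap 59.7 j6 -1.13
93 [[134.0, 87.5], [132.5, 97.7], [160.9, 79.7], [158.6, 90.0]]
90 [[133.5, 86.4], [131.9, 96.5], [160.3, 78.6], [158.0, 88.9]]
86 [[132.7, 84.8], [131.2, 95.0], [159.5, 77.1], [157.2, 87.4]]
```

>>> step_arm(commands=[0,-0.001,0,0,0,0,0.05,0,-0.001,0,0,0,0,0.05,0,-0.001,0,0,0,0,0.05,0,0,0,0,0,0,0.05])

```text
clock: 19.92
eef_pos: [699.8, 82.8, 38.3]
eef_rot: [2.075, 1.562, -3.014]
wrist_force: [-27.6, -4.3, 17.5]
finger_gap: 60.0
```

```bash
python3 chk.py j
```

```text
st [94.6 91.2] Fst [-24.1 -14.1  17.5] M [-0.85  4.95 -0.56]
t 19.93 p [699.8  82.8  38.3] jaw 1.194 xaxis [-0.008 -0.001 -1.   ] F [-27.6  -4.3  17.5] gap 60.0 j6 -1.13
long_stop ends/corner proj [array([358.6, 240. ]), array([325.9, 176.3]), array([296.8, 258.2])]
```

View pics/j.png

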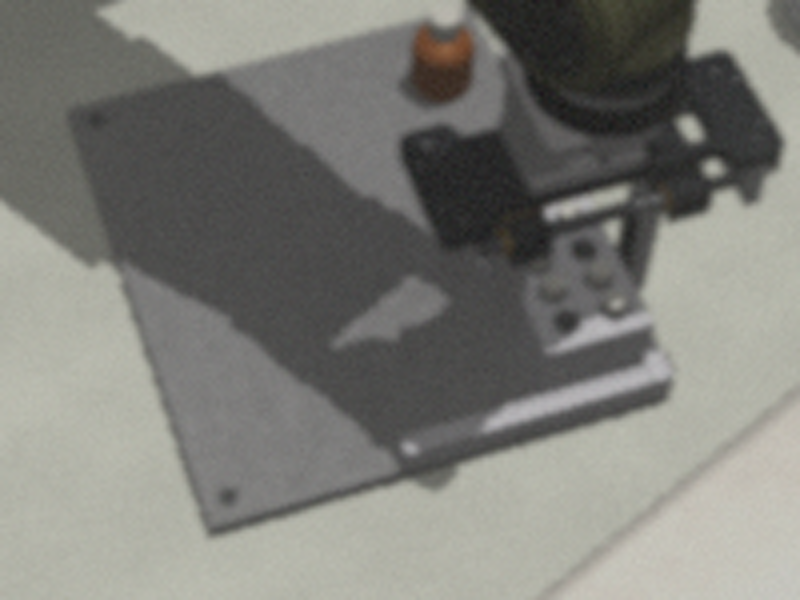

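The block's near end now sits tight against the short stop at crop (600,335). The x force jumped at contact. I'll add a little y push and let it settle.

>>> step_arm(commands=[0,0,0.0007,0,0,0,0.05,0,0,0,0,0,0,0.05,0,0,0,0,0,0,0.05,0,0,0,0,0,0,0.05,0,0,0,0,0,0,0.05])

```text
clock: 20.6
eef_pos: [699.8, 82.8, 38.3]
eef_rot: [2.151, 1.562, -2.938]
wrist_force: [-29.8, -7.8, 17.5]
finger_gap: 59.8
```

```bash
python3 chk.py; python3 - <<'E'
from h import *
for n in CM:
    manip.camera(n);print(n,[(np.round(d["centre"]).tolist(),round(d["score"],2)) for d in manip.find_in("stopper_a",n)])
a=manip.camera("scene");c=a[150:260,280:400];t=cv2.resize(a[220:330,50:170],None,fx=3,fy=3,interpolation=2)
cv2.imwrite("pics/k.png",np.hstack([cv2.resize(c,None,fx=3,fy=3,interpolation=2),t])[:,:,::-1])
print((proj("scene",[[*st2w(93+45+1.6,88+3+s*30),z] for s in(-1,1) for z in(67,28)])-[280,150]).round(1)*3)
E
python3 chk.py
```

```text
st [94.7 91.3] Fst [-24.8 -18.2  17.5] M [-1.46  5.4  -0.56]
t 20.6 p [699.8  82.8  38.3] jaw 1.194 xaxis [-0.009 -0.002 -1.   ] F [-29.8  -7.8  17.5] gap 59.8 j6 -1.13
scene [([270.0, 113.0], 0.51), ([282.0, 122.0], 0.49)]
top [([242.0, 412.0], 0.53)]
[[167.1 263.4]
 [162.3 293.7]
 [247.5 240. ]
 [240.6 270.6]]
st [94.7 91.3] Fst [-24.8 -19.   19.4] M [-1.5   5.36 -0.56]
t 20.85 p [699.8  82.8  38.3] jaw 1.193 xaxis [-0.009 -0.002 -1.   ] F [-30.1  -8.5  19.4] gap 60.1 j6 -1.13
```

View pics/k.png

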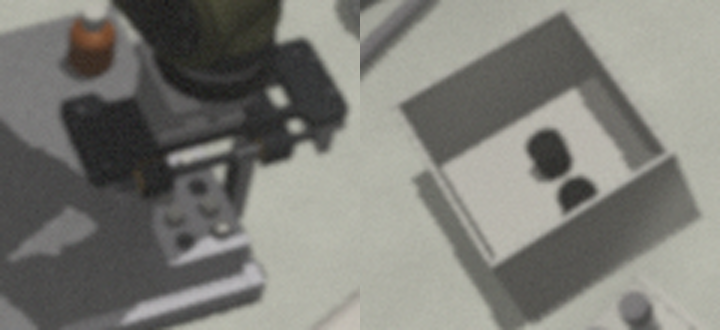

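The block's top front corners in this crop, at (170,262) and (245,238), match the projected home pose at (167,263) and (247,240). Both stoppers are in the bin and the forces are steady, so I'm handing in.

```bash
python3 -c "
from cell import manip
print(manip.sign_off())"
```

```text
the job is handed in; nothing more can be done
None
```

I put both stoppers in the bin, then slid the block into the corner and handed the job in with it still gripped and pressed against both stops. The hand-in reported no verdict.

- **Forces:** the last readings were steady, with about 25 N toward the short stop, 19 N toward the long stop and 19 N down. These are wrist forces that include some friction. Contact with each stop showed as a clear jump in force.
- **Block pose:** the tool was 0.01 rad off vertical, and the jaws were square to the stage to within a few milliradians of my camera fit. The block's visible top corners matched the projected home pose to about 1 pixel, after shifting it to the measured contact position.
- **Disagreement:** contact came about 2 mm (x) and 3 mm (y) beyond my camera-based home estimate. I put this down to calibration error and relied on the forces. I did not get a clean outline fit of the block once the gripper covered it.
- **Stoppers:** both showed inside the bin in the last scene picture. The top camera's detector reported only one of them.
- **Left alone:** the bottle looked unmoved in the pictures. The arm stayed away from the tip box, but I did not look at it again after the start.

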